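Take the empty reel off the trim stand

ROBOT

A 6-joint arm with a two-finger parallel gripper is mounted at the origin on the work surface. World frame = base frame: x ahead of the robot, y to its left, z up, the work surface at z = 0. Lengths are in mm, angles in degrees, forces in N, time in s.
With the tool pointing down it reaches from about 325 to 850 mm from the base axis. Payload 15.5 kg.
Tool frame: the origin (TCP) lies at the very end of the fingers, on their centre line; the grasp point (between the pads) lies 19 mm behind it; y points along the fingers, z is the direction in which the jaws open and shut, and the axes are right-handed (so a half turn about y gives the same grasp; the last joint's range is limited). The gripper opens to 91 mm and grips with 3 to 60 N. Pads are 32 mm wide; open, the fingers measure 118 mm over their backs; the gripper's body (76 mm by 178 mm) begins 60 mm behind the grasp point.
Start: joints at [-73.023, 28.281, 77.091, -0, 74.628, -5.472], TCP at [238.659, -577.64, 213.915] pointing down, gripper open.
Joint ranges: [-166.48, 166.48], [-47.26, 123.95], [12.59, 153.08], [-70.14, 250.14], [6.76, 159.57], [-176.63, 176.63]. Speed limits (degrees/s): [108.29, 108.29, 147.25, 172.46, 172.46, 172.46].

INTERFACE

Orientations are given as a 3x3 rotation matrix whose columns are the frame's x, y, z axes.
In Python, from workcell import * gives the robot as it stands. Calls block until the motion is done:
- move_pose(position, orientation): joint-space move of the TCP to a pose.
- move_straight(position, orientation=None, vel=150, threshold=None): straight line of the TCP; orientation=None keeps the orientation; vel is the mean speed in mm/s. With threshold (N) it stops when the force on the tool has changed by that much, and returns True; else False.
- move_j(angles): joint-space move.
- let_go() and close(strength=None): open the fingers fully, or close them until they stop; strength is the grip in N (None keeps the last).
- dwell(seconds).
- inverse_kinematics(position, orientation): joint angles nearest the present ones, or None.
- grab_frame(name): name is "scene" or "top" or "wrist"; returns a dict with "image" (384x512x3 uint8, red, green, blue), "range_z" (384x512 float32, mm along the optical axis (not along the pixel's ray), 0 where there is no reading), "fx", "fy", "cx", "cy" (pixels), "k1" (the pictures are not rectified: a ray, as slopes to the right and down, at radius r is drawn at 1 + k1 r^2 times it, then the intrinsics apply), "pose" (4x4, takes a point from camera to world coordinates). Camera axes: x right, y down, z forward; pixel columns grow to the right and rows downward; lengths in mm; the calibration is good to about 2 mm. A picture is of the moment at which its call begins.
A pose or a line that the arm cannot do raises PlanningError and nothing moves.
- sign_off(): hands the job in, once; it reports no verdict.
Trained networks look in the newest picture that a camera, given by its name, has taken for a name from the list of things; names that differ only in an ending like _2 or _b are one class to them, and where a whole thing is asked for, a point or a joint stands for the part that bears it (a point fixed in the world has none). Each returns a list of dicts, best first, with "score" (0 to 1); they miss things now and then, are a little off and sometimes report something else, mostly with a low value. They report only what shows in the picture. A call takes as long as a camera call.
- find_in(camera, query): "at" ([row, column] in pixels, amid what is visible of it).
Readings, each from a call of its own:
- read_clock(): time.
- read_qpos(): joint angles.
- read_dq(): joint speeds.
- read_joint_efforts(): joint torques, N m.
- read_tool_pos(): TCP position.
- read_orientation(): TCP orientation.
- read_ft_force(): force on the tool from outside, world axes, zero at the start.
- read_ft_torque(): the same for the moment, N m.
- read_width(): opening from 0.0 (shut) to 1.0 (fully open).
Only numpy, scipy, OpenCV 4.12 (cv2) and the standard library are available. Lean on these libraries where they do the work, as an engineer would, in place of code of your own. Each camera call takes 0.05 s, during which the arm holds its last target.

TASK

The red reel on the bench reel stand is empty and has to come off. Draw the stand's sprung sleeve back away from the reel, turn it so that it drops into its catch and stays back by itself, then lift the reel out and stand it on the free part of the wooden reel rack, setting it down rather than dropping it. Leave the sleeve held back ready for the next reel, and do not disturb the blue reel, the beaded cap, the bead jar or the thread cone.

Things in the scene. Friction and masses are not known exactly. Their poses are not given: they have to be found in the camera images.
- stand: Green steel reel stand bolted to the bench, fixed. Origin: bench level under the middle of the reel place. Stand frame (mm): y along the reel axis, headstock at -y, sprung tailstock at +y; x across; z up; reel axis at z 86. Base plate x +-65, y -83 to 123. The reel rests on two fixed rollers, radius 9, at x +-35. Both posts: 56 wide, top at z 105, at y -72 to -56 and 66 to 84.
- head_stub (a point): Tip of the headstock's fixed steel centre, on the reel axis at y -21 of the stand: a stub of radius 10 that reaches 6 mm into the reel's bore from a disc (radius 20, face at y -27). A drag knob ends at y -95. The reel must be slid at least 6 mm towards the tailstock, off this stub, before it can be lifted; with the sleeve in its catch there are 11 mm of room.
- barrel_end (a point): Centre of the end face of the tailstock's fixed steel barrel (radius 22, y 64 to 112 of the stand, on the reel axis). The face has a key slot 25 mm deep and, 54 to 60 degrees further round towards +x, a catch notch 5 mm deep, with a land between them. Nothing stands higher than the barrel between the sleeve's flange and the reel.
- quill (a joint): How far quill and sleeve are drawn back towards the stand's +y, m, 0 to 0.031. A spring pushes them to the reel: 9 N at 0, 17 N fully back. At 0 the quill's stub (radius 10, 8 mm long) is in the reel's bore, its shoulder against the reel. The sleeve's yellow key is in its slot until 0.025; the sleeve turns only beyond that (turn it at 0.027 to 0.030). Held in the catch: 0.019.
- sleeve (a joint): Turn of the sleeve about the reel axis, rad, 0 (key in slot) to 1.047 (stop); grows as the sleeve's top goes towards the stand's +x. The catch lies at 0.93 to 1.047: let go there, the sleeve moves 5 mm back to the reel as the key drops in, and then cannot turn. Let go earlier, the key lands on the barrel's face or springs home. Little friction (0.02 N m).
- flange_face (a point): On the reel axis, in the front face (towards the reel) of the sleeve's round flange; y 137 of the stand at home, moves with the sleeve. Aluminium sleeve: flange radius 48, 8 mm thick; before it a hub of radius 22, 24 mm long, with three ribs 120 degrees apart, 6 mm thick, out to radius 46. Shut fingertips put down in the corner of flange and yellow rib can pull the flange, then sweep the rib.
- rib_tip (a point): Middle of the outer edge of the yellow rib: radius 46 from the reel axis, 12 mm before the flange face. Seen along the axis the rib leans 18 degrees from upright towards the stand's -x at sleeve 0, and 42 degrees towards +x at 1.047.
- reel: The empty reel to take off: two red discs, radius 60, 5 mm thick, outer faces 38 mm apart, on a white core; white hub bosses (radius 20) make it 54 mm wide, bore radius 12.5. 0.11 to 0.24 kg. Origin at its centre, y axis along its axle (parallel to the stand's y). Top of the rim 146 mm over the bench. Grip it across the two discs near the top.
- rack: Fixed wooden reel rack: two dark dowel rails (radius 8 mm, at x +-35, z 30) along its y, between end boards (inner faces at y +-120, 75 mm high, 140 wide). Origin: its middle at bench level. A reel stands across both rails with its axle along the rack's y, its centre at x 0, z 88. Any free place between the end boards will do.
- spare: Blue reel of the same make that already stands on the rack, in its -y half. Origin at its centre, y along its axle. Leave it there.
- cap: Stiff round black-topped cap with a brown beaded band, radius 83 mm, 62 high, on the bench beyond the stand; origin at the centre of its underside. Leave it.
- jar: Clear jar of yellow beads with a green lid, radius 38 mm, 105 high, origin under its centre. Leave it.
- cone: Cone of green thread, radius 34 mm, 124 high, origin under its centre. Leave it.

How it is judged (in metres and radians):
On the way, in this order (a step that is already met when the one before it is completed fails the run):
1. the sleeve has been drawn back and turned into its catch, and stays there untouched (value of joint quill between 0.017 and 0.0225 m and value of joint sleeve above 0.85 rad and contact force between stand and the fingers below 0.5 N and contact force between stand and the arm below 0.5 N), for 0.3 s.
2. the reel has been lifted clear above the stand (z of reel in the frame of stand above 0.115 m), for 0.1 s.
At the end, for the whole second after the job is handed in: The red reel stands at rest on the rack's two rails (within 12 mm across, 8 mm in height, 0.25 rad of the rack's line), and the sleeve is still in its catch (quill 17 to 22.5 mm back, turned over 0.85 rad); nothing else disturbed (value of joint quill between 0.017 and 0.0225 m and value of joint sleeve above 0.85 rad and y of reel in the frame of rack between -0.11 and 0.11 m and x of reel in the frame of rack between -0.012 and 0.012 m and z of reel in the frame of rack between 0.08 and 0.096 m and angle between the y axis of reel and the y axis of rack, either way round below 0.25 rad and linear speed of reel below 0.02 m/s); the robot touches nothing.
It fails at once if the blue reel, cap, jar or thread cone is moved more than 25 mm (distance of any of spare, cap, jar, cone from where it was at the start of the episode above 0.025 m).
It fails at once if the reel is let go over 25 mm above its place on the rack, or away from both stand and rack (contact force between reel and the fingers below 0.05 N and contact force between reel and stand below 0.02 N and contact force between reel and rack below 0.02 N and distance of reel from where it was at the start of the episode above 0.05 m and (z of reel in the frame of rack above 0.114 m or horizontal distance between reel and rack above 0.14 m)).
It also fails if it takes over 64 s, if anything falls off the work surface, if the arm or the gripper's body presses on something with over 40 N, if the wrist force passes 120 N, or if a joint passes its speed limit or range.

## Working session

There is one attempt and no reset: what is moved stays moved. The work goes in short steps, each a Python script; the robot and the scene stay as the last script left them, time stands still between calls to the robot, and variables do not carry over. Pictures are saved under pics/ and viewed, and the job is handed in when it is done.

```bash
mkdir -p pics; ls
cat > h.py <<'E'
from workcell import *
import numpy as np, cv2
def snap(cam,name):
    f=grab_frame(cam); cv2.imwrite(f'pics/{name}.png',f['image'][:,:,::-1]); np.savez(f'pics/{name}.npz',**{k:np.asarray(v) for k,v in f.items()}); return f
def cloud(f):
    K=np.array([[f['fx'],0,f['cx']],[0,f['fy'],f['cy']],[0,0,1]],float)
    h,w=f['range_z'].shape
    u,v=np.meshgrid(np.arange(w),np.arange(h))
    p=cv2.undistortPoints(np.stack([u,v],-1).reshape(-1,1,2).astype(np.float64),K,np.array([float(f['k1']),0,0,0])).reshape(h,w,2)
    z=f['range_z'].astype(float)
    P=np.stack([p[...,0]*z,p[...,1]*z,z],-1)
    T=np.asarray(f['pose'],float)
    W=P@T[:3,:3].T+T[:3,3]
    W[z<=0]=np.nan
    return W
E
python3 - <<'E'
from h import *
for c in ['scene','top','wrist']:
    f=snap(c,c+'0'); print(c,f['fx'],f['k1'],np.round(f['pose'],3).tolist())
    for q in ['stand','reel','rack','spare','cap','jar','cone','rib_tip','flange_face','barrel_end','head_stub']:
        r=find_in(c,q); print(q,[(x['at'],round(x['score'],2)) for x in r[:2]])
print(read_clock(), read_orientation())
E
```

```text
pics
scene 414.0967768069248 -0.12649996053804025 [[0.688, 0.482, -0.543, 1163.101], [0.726, -0.445, 0.524, -587.135], [0.011, -0.754, -0.656, 812.043], [0.0, 0.0, 0.0, 1.0]]
stand [([177.4, 280.8], 0.8)]
reel [([155.8, 271.1], 0.71), ([135.7, 296.7], 0.38)]
rack [([236.7, 157.1], 0.98), ([134.8, 298.7], 0.19)]
spare [([239.7, 123.2], 0.78)]
cap [([233.6, 307.1], 0.59)]
jar [([179.0, 360.2], 0.7)]
cone [([156.8, 267.6], 0.69), ([290.7, 193.6], 0.64)]
rib_tip [([137.3, 297.0], 0.93)]
flange_face [([136.9, 294.7], 0.89)]
barrel_end [([177.6, 284.6], 0.96)]
head_stub [([181.9, 275.8], 0.58)]
top 348.9066290382985 -0.09094921951441617 [[0.119, -0.969, 0.216, 437.476], [-0.993, -0.117, 0.02, -54.049], [0.005, -0.216, -0.976, 860.265], [0.0, 0.0, 0.0, 1.0]]
stand [([240.5, 168.0], 0.66)]
reel [([240.6, 186.6], 0.82)]
rack [([268.0, 349.2], 0.95)]
spare [([268.6, 407.0], 0.62)]
cap [([153.8, 243.8], 0.7)]
jar [([147.6, 137.4], 0.75)]
cone [([187.6, 370.4], 0.8)]
rib_tip [([247.3, 127.7], 0.78), ([149.2, 140.9], 0.64)]
flange_face [([246.9, 130.3], 0.77)]
barrel_end [([243.9, 164.6], 0.58)]
head_stub [([244.6, 170.1], 0.84), ([242.4, 130.9], 0.64)]
wrist 273.4495140159647 -0.01617954676842034 [[0.382, -0.89, -0.251, 310.091], [-0.924, -0.367, -0.104, -549.287], [0.0, 0.271, -0.963, 384.632], [0.0, 0.0, 0.0, 1.0]]
stand []
reel []
rack []
spare []
cap []
jar []
cone []
rib_tip []
flange_face []
barrel_end []
head_stub []
1.8 [[-9.24228397e-01  1.66866406e-05  3.81840111e-01]
 [-3.81840111e-01  1.89733999e-06 -9.24228397e-01]
 [-1.61467476e-05 -1.00000000e+00  4.61805320e-06]]
```

View pics/scene0.png

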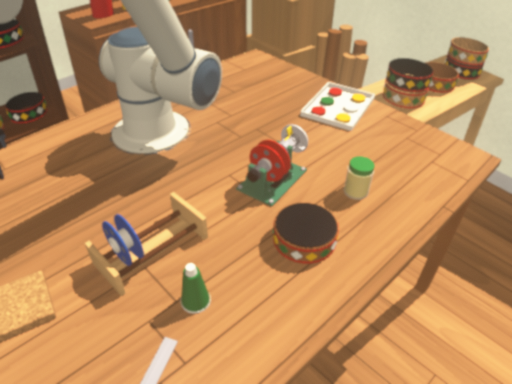

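View pics/top0.png

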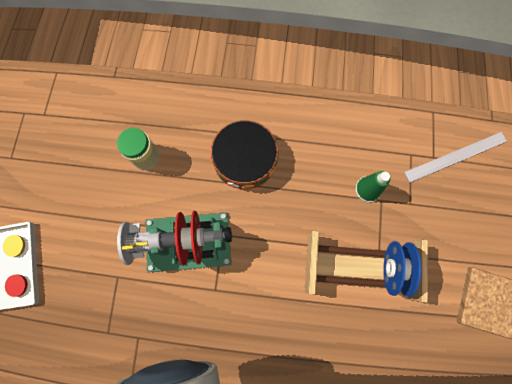

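The scene picture shows the stand at about (270,165), the rack at (150,240), the cap, jar and cone. In the top view the reel discs are at columns 180/197, the flange at column 130, the yellow rib at (247,128), and the rack is free at columns 318-385. Next, measuring from depth.

```bash
cat > m.py <<'E'
from h import *
def load(n): return {k:v for k,v in np.load(f'pics/{n}.npz').items()}
for n in ['scene0','top0']:
    f=load(n); W=cloud(f); hsv=cv2.cvtColor(f['image'],cv2.COLOR_RGB2HSV).astype(int)
    H,S,V=hsv[...,0],hsv[...,1],hsv[...,2]
    z=W[...,2]
    near=(np.hypot(W[...,0]-520,W[...,1]-60)<250)
    def rep(name,m):
        P=W[m]; P=P[np.isfinite(P).all(1)]
        if len(P)<5: print(name,len(P));return P
        print(n,name,len(P),'med',np.round(np.median(P,0),1),'p2',np.round(np.percentile(P,2,0),1),'p98',np.round(np.percentile(P,98,0),1)); return P
    print('bench z',np.nanmedian(z[(z>-15)&(z<15)]))
    R=rep('red',((H<6)|(H>174))&(S>150)&(z>50)&near&(W[...,0]<540))
    Rt=R[R[:,2]>R[:,2].max()-12]
    print('red top',np.round(Rt.mean(0),1),R[:,2].max())
    G=rep('green',(H>60)&(H<95)&(S>70)&(z<20)&(z>-5)&near&(W[...,0]<560))
    r=cv2.minAreaRect(G[:,:2].astype(np.float32)); print('base rect',r)
    rep('yellowrib',(H>22)&(H<34)&(S>150)&(z>70)&near)
    B=rep('blue',(H>105)&(H<130)&(S>120)&(z>30)); print(B[:,2].max())
    Bd=rep('board',(H>10)&(H<30)&(z>60)&(z<85)&(W[...,1]<-50)&(W[...,1]>-500)&(abs(W[...,0]-470)<150)&(S>50))
    r=cv2.minAreaRect(Bd[:,:2].astype(np.float32)); print('rack rect',r, np.round(cv2.boxPoints(r),1).tolist())
E
python3 m.py
```

```text
bench z 1.6744824626815102
scene0 red 614 med [510.7  93.4 120.4] p2 [454.2  76.9  56.1] p98 [539.  130.2 145.8]
red top [500.6 102.1 141.6] 148.4687668745014
scene0 green 190 med [541.1 135.1   9.2] p2 [508.3  72.5   5.8] p98 [558.7 214.9  12.2]
base rect ((538.884765625, 144.12930297851562), (27.23064422607422, 160.598388671875), 17.186140060424805)
scene0 yellowrib 23 med [462.3 223.  123.2] p2 [457.9 210.8 108.3] p98 [469.3 231.2 132.7]
scene0 blue 41 med [ 506.2 -384.   142.3] p2 [ 479.6 -385.7  127.4] p98 [ 527.3 -351.5  150. ]
150.25690894163438
scene0 board 711 med [ 490.1 -422.6   75.5] p2 [ 415.3 -437.1   60.9] p98 [ 554.3 -169.6   79.6]
rack rect ((481.8219299316406, -302.28839111328125), (141.95217895507812, 270.2942810058594), 1.781422734260559) [[406.70001220703125, -169.39999389648438], [415.1000061035156, -439.6000061035156], [557.0, -435.20001220703125], [548.5999755859375, -165.0]]
bench z 0.1377702371040641
top0 red 640 med [482.6 110.9 122.7] p2 [440.2  76.5  56.2] p98 [537.6 129.6 145.9]
red top [493.8 105.5 141.7] 147.6042710783529
top0 green 1437 med [461.2 137.8   8. ] p2 [417.6  23.1   4.9] p98 [557.1 221.4  11.9]
base rect ((490.6698913574219, 124.50011444091797), (128.032958984375, 202.1692352294922), 12.075605392456055)
top0 yellowrib 65 med [460.3 216.2 125.2] p2 [452.4 193.8 103.1] p98 [471.9 234.3 131.1]
top0 blue 1258 med [ 479.1 -378.2  115.6] p2 [ 427.8 -385.1   42.4] p98 [ 534.9 -346.4  147.3]
151.01964064900858
top0 board 918 med [ 476.1 -420.4   74.6] p2 [ 412.3 -436.    61.3] p98 [ 548.7 -167.    77.8]
rack rect ((479.3583679199219, -302.1378173828125), (139.740478515625, 269.1199035644531), 1.8535500764846802) [[405.20001220703125, -169.89999389648438], [413.8999938964844, -438.8999938964844], [553.5, -434.3999938964844], [544.7999877929688, -165.39999389648438]]
```

```bash
cat > m2.py <<'E'
from h import *
from scipy.optimize import least_squares
def load(n): return {k:v for k,v in np.load(f'pics/{n}.npz').items()}
for n in ['scene0','top0']:
    f=load(n); W=cloud(f); hsv=cv2.cvtColor(f['image'],cv2.COLOR_RGB2HSV).astype(int)
    H,S,V=hsv[...,0],hsv[...,1],hsv[...,2]; z=W[...,2]
    near=(np.hypot(W[...,0]-490,W[...,1]-120)<180)
    if n=='top0':
        m=(H>60)&(H<95)&(S>70)&(z<16)&(z>3)&near
        G=W[m][:,:2].astype(np.float32); r=cv2.minAreaRect(G); print(np.round(cv2.boxPoints(r),1).tolist())
    # plot-ish: gather all points z>40
    m=near&(z>40)&np.isfinite(z)
    P=W[m]; np.save(f'pics/{n}_P.npy',P)
    # color-coded plan views
    img=np.full((600,800,3),255,np.uint8)
    for p,c in zip(W[near&np.isfinite(z)],f['image'][near&np.isfinite(z)]):
        u=int(800-(p[1]+10)*2.8-0); v=int(600-(p[0]-390)*2.8)
        if 0<=u<800 and 0<=v<600: cv2.circle(img,(u,v),2,tuple(int(x) for x in c[::-1]),-1)
    cv2.imwrite(f'pics/plan_{n}.png',img)
E
python3 m2.py
```

```text
[[406.8999938964844, 210.0], [449.20001220703125, 12.300000190734863], [574.4000244140625, 39.0], [532.0999755859375, 236.6999969482422]]
```

Run:
```python
import cv2
a=cv2.imread('pics/top0.png')[190:300,100:260]; cv2.imwrite('pics/c1.png',cv2.resize(a,None,fx=5,fy=5,interpolation=cv2.INTER_CUBIC))
a=cv2.imread('pics/scene0.png')[110:210,220:330]; cv2.imwrite('pics/c2.png',cv2.resize(a,None,fx=6,fy=6,interpolation=cv2.INTER_CUBIC)[:600])
```

```text
(no output)
```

View pics/c1.png

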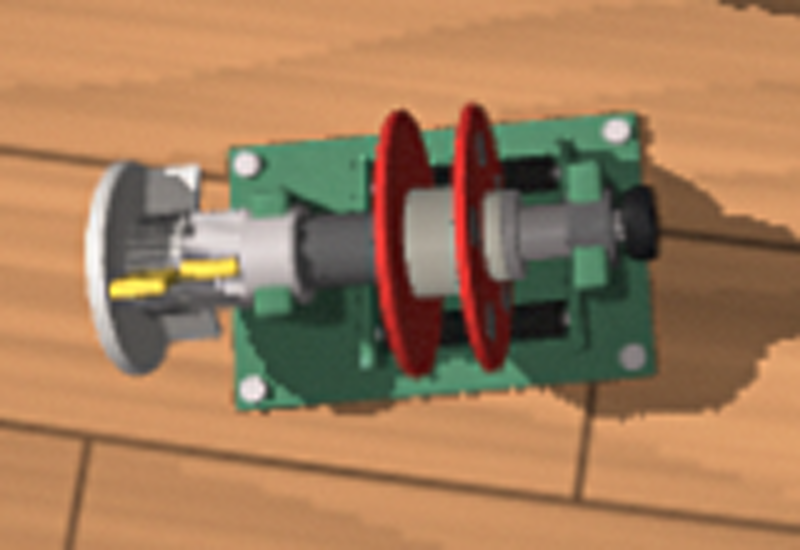

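View pics/c2.png

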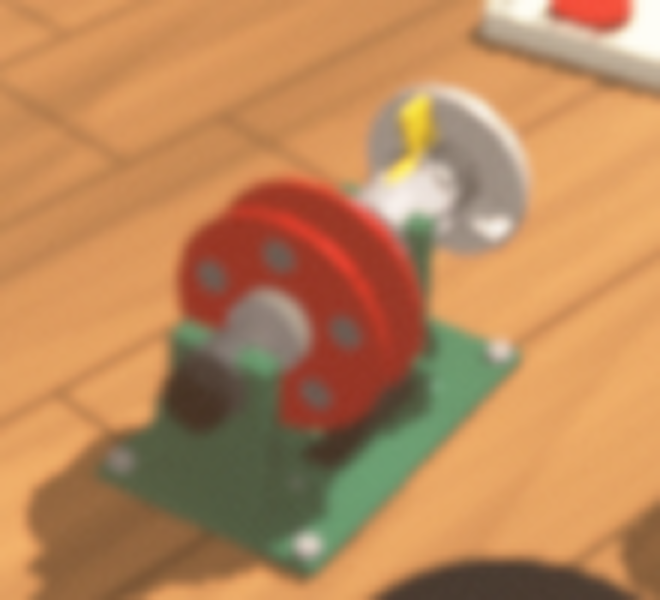

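View pics/plan_top0.png

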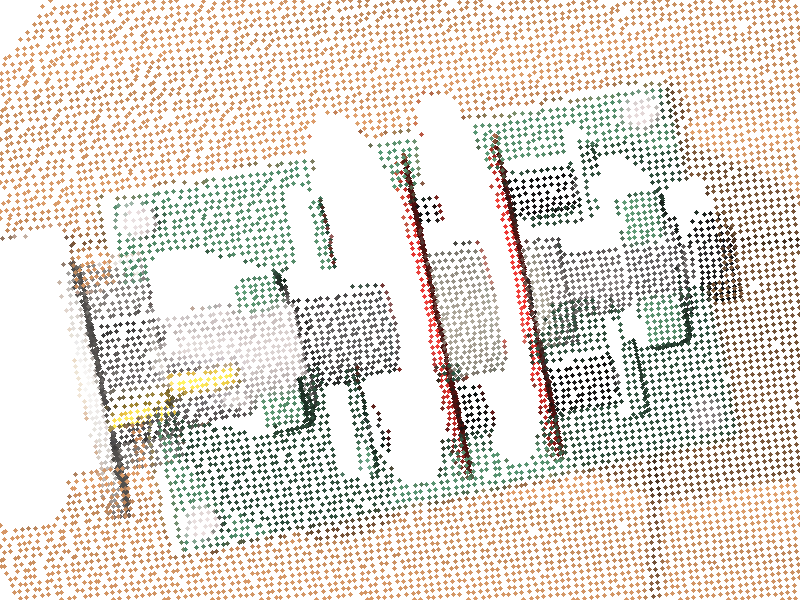

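The plan view gives the stand yaw at about 12°, with +y towards world +y. Next I check the frame against the known sizes.

```bash
cat >> h.py <<'E'
SO=np.array([494.8,105.0]); SY=np.radians(12.08)
def s2w(p):
    c,s=np.cos(SY),np.sin(SY); p=np.asarray(p,float)
    return np.array([SO[0]+c*p[0]-s*p[1],SO[1]+s*p[0]+c*p[1],p[2]])
def w2s(W):
    c,s=np.cos(SY),np.sin(SY); d=W[...,:2]-SO
    return np.stack([c*d[...,0]+s*d[...,1],-s*d[...,0]+c*d[...,1],W[...,2]],-1)
E
cat > m3.py <<'E'
from h import *
import sys
def load(n): return {k:v for k,v in np.load(f'pics/{n}.npz').items()}
for n in sys.argv[1:]:
    f=load(n); Q=w2s(cloud(f)); hsv=cv2.cvtColor(f['image'],cv2.COLOR_RGB2HSV).astype(int)
    H,S,V=hsv[...,0],hsv[...,1],hsv[...,2]; x,y,z=Q[...,0],Q[...,1],Q[...,2]
    red=((H<6)|(H>174))&(S>150)&(z>60)&(abs(y)<40)&(abs(x)<70)
    for lo,hi,nm in((-30,0,'disc-'),(0,30,'disc+')):
        P=Q[red&(y>lo)&(y<hi)]; 
        if len(P)<20: print(nm,len(P)); continue
        k=np.polyfit(P[:,0],P[:,1],1); top=P[P[:,2]>np.percentile(P[:,2],90)]
        print(n,nm,len(P),'y',np.round(np.percentile(P[:,1],[5,50,95]),1),'slope deg',round(np.degrees(np.arctan(k[0])),2),'x range',np.round(np.percentile(P[:,0],[1,99]),1),'top',np.round(np.mean(top,0),1))
        # circle fit in x,z
        from scipy.optimize import least_squares
        E=P
        r=np.hypot(E[:,0],E[:,2]-86); o=E[r>55]
        if len(o)>20:
            s=least_squares(lambda a:np.hypot(o[:,0]-a[0],o[:,2]-a[1])-60,[0,86],loss='soft_l1'); print('  circ',np.round(s.x,1),len(o))
    m=(H>60)&(H<95)&(S>70)&(z<16)&(z>3)&(abs(x)<75)&(y>-95)&(y<135)
    P=Q[m]
    if len(P)>50: print('plate',np.round(np.percentile(P,[.5,99.5],0),1).tolist())
    m=(y>118)&(y<150)&(z>60)&(abs(x)<60)
    P=Q[m]; r=np.hypot(P[:,0],P[:,2]-86)
    F=P[(r>30)&(r<50)&(P[:,1]>128)&(P[:,1]<143)]
    if len(F)>30: print('flange',len(F),'y',np.round(np.percentile(F[:,1],[5,25,50,75,95]),1),'x',np.round(np.percentile(F[:,0],[1,99]),1),'zmax',F[:,2].max())
    m=(H>22)&(H<34)&(S>150)&(z>90)&(y>50)&(y<150)&(abs(x)<60)
    P=Q[m]
    if len(P)>5:
        P2=P[P[:,2]>120]; print('rib',len(P),np.round(np.percentile(P,[3,97],0),1).tolist(),'top',np.round(np.median(P2,0),1), 'ang',np.round(np.degrees(np.median(np.arctan2(P2[:,0],P2[:,2]-86))),1))
E
python3 m3.py scene0 top0
```

```text
scene0 disc- 459 y [-21.  -18.6 -15.9] slope deg -0.09 x range [-48.4  60.4] top [  3.6 -17.8 143.5]
  circ [-0.4 85.5] 124
scene0 disc+ 287 y [11.9 14.5 16.9] slope deg 0.09 x range [-34.8  58.8] top [  9.1  14.4 142.5]
  circ [-1.  85.1] 90
plate [[33.3, -54.3, 5.5], [63.2, 107.8, 12.8]]
flange 209 y [132.4 136.  137.5 139.  141. ] x [-42.9  49.3] zmax 135.90009451618346
rib 23 [[-10.4, 111.3, 108.9], [-2.4, 130.9, 132.7]] top [ -7.4 122.4 126.9] ang -11.5
top0 disc- 288 y [-19.  -18.4 -14.6] slope deg -0.3 x range [-55.7  53.5] top [ -1.1 -16.3 145.3]
  circ [ 0.2 85.5] 145
top0 disc+ 368 y [14.4 15.  18.6] slope deg -0.31 x range [-55.6  53.6] top [ -1.8  17.  144.6]
  circ [-0.1 85.1] 154
plate [[-63.3, -80.2, 4.3], [63.3, 120.4, 13.0]]
flange 356 y [131.2 136.6 137.5 138.7 142.1] x [-46.7  44.9] zmax 135.72765341918046
rib 65 [[-15.2, 93.1, 103.6], [-2.9, 133.8, 130.9]] top [-12.2 123.4 128.9] ang -16.2
```

The frame fits within about 1 mm: disc faces at -18.5/+14.5, circle centre at (0,85.5), flange at 137.5, rib at -16°. Moving in and feeling for the flange.

```bash
cat >> h.py <<'E'
def ori(yaw,sgn=-1):
    z=sgn*np.array([-np.sin(yaw),np.cos(yaw),0]); y=np.array([0,0,-1.]); x=np.cross(y,z)
    return np.stack([x,y,z],1)
OS=ori(SY)
def st(): return np.round(w2s(np.asarray(read_tool_pos(),float)),2), np.round(np.array([[np.cos(SY),np.sin(SY),0],[-np.sin(SY),np.cos(SY),0],[0,0,1]])@np.asarray(read_ft_force()),2)
E
python3 - <<'E'
from h import *
for s in (-1,1):
    for p in ([-37,116,200],[-37,116,114],[0,0,115]): print(s,np.round(inverse_kinematics(s2w(p),ori(SY,s)),1))
close(20); print(read_width())
move_pose(s2w([-37,112,210]),OS)
print(st(),read_clock())
snap('wrist','w1'); snap('scene','s1')
print(read_clock())
E
python3 m3.py w1
```

```text
-1 [18.8 17.9 97.7 -0.  64.5 96.7]
-1 [ 18.8  24.9 103.5  -0.   51.6  96.7]
-1 [  5.2  26.3 100.4  -0.   53.4  83.1]
1 [ 18.8  17.9  97.7  -0.   64.5 -83.3]
1 [ 18.8  24.9 103.5  -0.   51.6 -83.3]
1 [  5.2  26.3 100.4  -0.   53.4 -96.9]
0.004293284239295278
(array([-36.75, 111.53, 209.99]), array([-0.41, -0.06,  0.36])) 6.0083
6.1083
w1 disc- 3211 y [-16.7 -13.7 -13. ] slope deg 0.14 x range [-53.   58.9] top [  3.4 -15.2 144.1]
  circ [ 1.3 84.9] 1089
w1 disc+ 2462 y [15.8 18.8 19.3] slope deg -0.28 x range [-52.5  59.1] top [  3.1  17.3 144.4]
  circ [ 1.4 85. ] 905
plate [[-61.1, -79.4, 5.7], [66.5, 120.9, 13.3]]
flange 1005 y [129.9 136.2 137.3 139.8 142.4] x [-40.   47.7] zmax 134.8824419137941
rib 570 [[-13.2, 90.9, 105.0], [0.2, 135.7, 130.7]] top [ -8.5 125.  128.6] ang -11.1
```

View pics/w1.png

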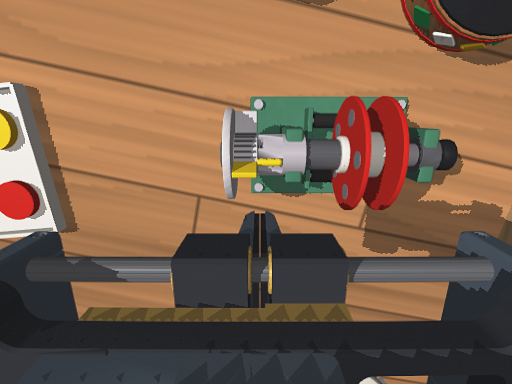

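View pics/s1.png

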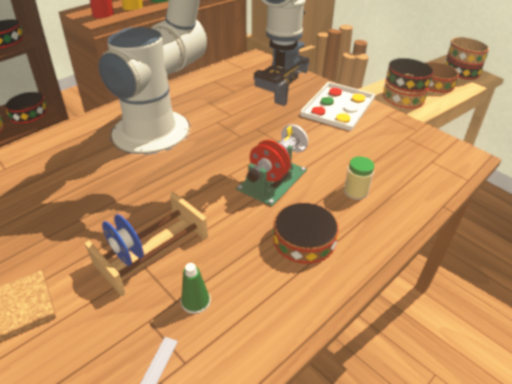

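The wrist view shows the shut fingers (~(260,220)) on the -x side of the yellow rib (245,168), over the gap between flange and reel. Descending and touching the flange.

Run:
```python
from h import *
move_straight(s2w([-37,112,114.5]),vel=120)
print(st())
r=move_straight(s2w([-37,140,114.5]),vel=15,threshold=5)
print(r,st(),read_clock())
snap('wrist','w2')
```

```text
(array([-36.61, 112.02, 114.99]), array([1.26, 0.02, 0.97]))
True (array([-37.04, 128.77, 114.31]), array([ 1.3 , -5.76,  1.59])) 8.2
```

View pics/w2.png

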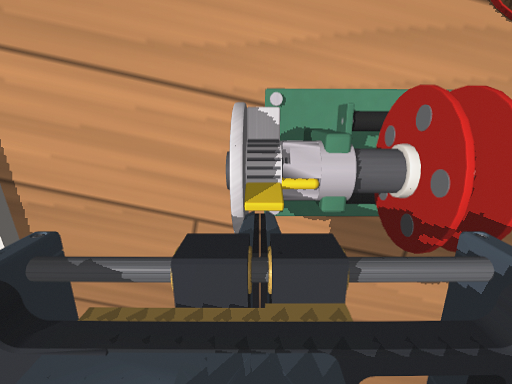

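Contact: 5.8 N at tool y 128.8, flange not yet moving (preload 9 N). Drawing back.

Run:
```python
from h import *
for y in (143,152,157.2):
    move_straight(s2w([-37,y,114.5]),vel=30); print(st())
print(read_clock()); snap('wrist','w3')
```

```text
(array([-36.99, 142.2 , 114.41]), array([  0.92, -11.16,  -0.37]))
(array([-37.  , 151.04, 114.4 ]), array([  1.68, -13.95,   0.24]))
(array([-37.01, 156.09, 114.37]), array([  1.18, -15.23,   0.2 ]))
9.6417
```

View pics/w3.png

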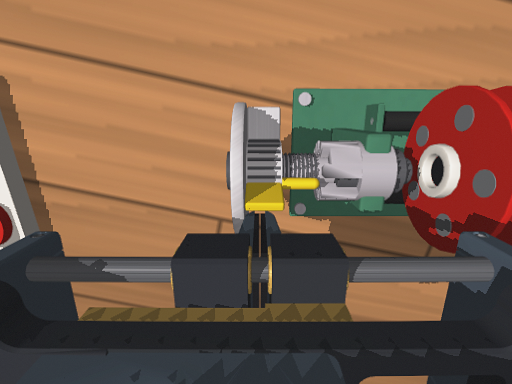

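Quill at about 27.4 mm, and the key visibly clears its slot (~(300,183)). Going to 28.5 mm and sweeping the rib until the stop.

Run:
```python
from h import *
move_straight(s2w([-37,158.3,114.5]),vel=30); print(st())
r=move_straight(s2w([-5,158.3,114.5]),vel=40,threshold=10); print(r,st())
if not r:
    r=move_straight(s2w([14,158.3,114.5]),vel=20,threshold=7); print(r,st())
print(read_clock()); snap('wrist','w4'); snap('top','t4')
```

```text
(array([-36.99, 157.07, 114.4 ]), array([  1.81, -15.96,  -0.12]))
True (array([-36.58, 155.87, 114.01]), array([ -2.96, -15.78,   6.72]))
10.2167
```

View pics/w4.png

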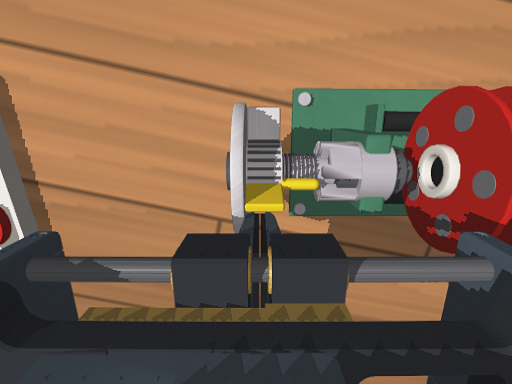

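The threshold tripped on the start-up transient (no motion). Continuing in small steps with force reads.

Run:
```python
from h import *
print(st())
for x in (-30,-20,-10,-3):
    move_straight(s2w([x,158.3,114.5]),vel=30); s=st(); print(s)
    if abs(s[1][0])>12: print('stop'); break
print(read_clock()); snap('wrist','w5')
```

```text
(array([-36.61, 155.61, 114.  ]), array([ -2.21, -14.84,   5.43]))
(array([-30.78, 156.99, 114.46]), array([ -3.94, -15.63,   7.6 ]))
(array([-20.31, 156.92, 114.57]), array([ -2.73, -16.33,   7.8 ]))
(array([-10.88, 156.84, 114.46]), array([ -3.69, -16.87,   9.19]))
(array([ -4.67, 156.73, 113.97]), array([ -5.25, -16.28,   3.32]))
12.0333
```

View pics/w5.png

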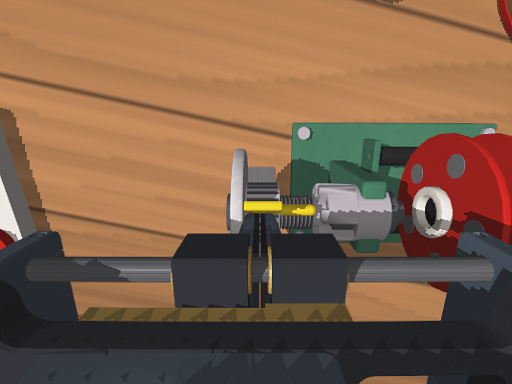

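The rib is turning along with the finger (now at about (265,207)). Continuing to the stop.

```bash
python3 - <<'E'
from h import *
for x in (1,4,6,8,10,12,14):
    move_straight(s2w([x,158.3,114.5]),vel=25); s=st(); print(x,s)
    if abs(s[1][0])>12: print('stop'); break
print(read_clock()); snap('wrist','w6');snap('scene','s6')
E
python3 -c "
import cv2
a=cv2.imread('pics/s6.png')[60:210,220:330]; cv2.imwrite('pics/c6.png',cv2.resize(a,None,fx=4,fy=4,interpolation=cv2.INTER_CUBIC)[:600])"
```

```text
1 (array([ -0.78, 156.65, 113.8 ]), array([ -4.85, -16.09,   1.49]))
4 (array([  2.35, 156.66, 113.81]), array([ -5.15, -16.28,  -0.62]))
6 (array([  4.46, 156.67, 113.84]), array([ -3.41, -16.23,  -0.53]))
8 (array([  6.62, 156.68, 113.86]), array([ -3.45, -16.51,  -0.78]))
10 (array([  7.05, 156.57, 113.63]), array([ -9.96, -17.2 ,   3.53]))
12 (array([  7.59, 156.48, 113.42]), array([-17.82, -16.47,   8.79]))
stop
13.6583
```

View pics/w6.png

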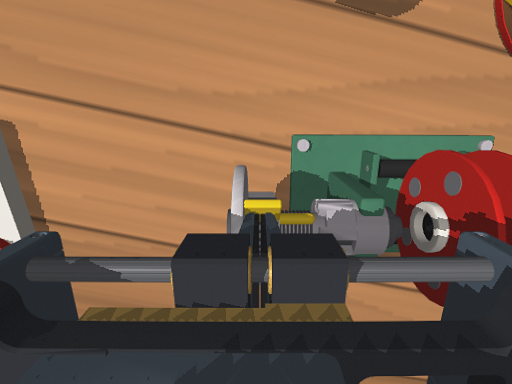

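View pics/c6.png

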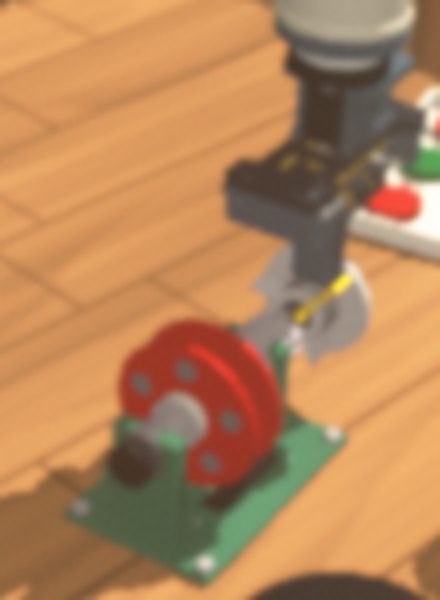

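The stop was reached (force rose from x≈7, as predicted). Easing the sleeve into the catch while keeping light side pressure.

```bash
python3 - <<'E'
from h import *
move_straight(s2w([9.5,156,114.5]),vel=20); print(st())
for y in (152,149,146,143):
    move_straight(s2w([9.5,y,114.5]),vel=25); print(st())
move_straight(s2w([3,143,115]),vel=30); print(st())
move_straight(s2w([0,140,200]),vel=120); print(st())
print(read_clock()); snap('wrist','w7');snap('scene','s7'); snap('top','t7')
E
python3 m3.py w7 t7
python3 -c "
import cv2
a=cv2.imread('pics/s7.png')[60:210,220:330]; cv2.imwrite('pics/c7.png',cv2.resize(a,None,fx=4,fy=4,interpolation=cv2.INTER_CUBIC)[:600])"
```

```text
(array([  7.16, 154.32, 113.73]), array([ -7.55, -16.22,   1.15]))
(array([  7.14, 150.38, 113.74]), array([ -8.04, -15.12,   2.45]))
(array([  7.22, 147.65, 113.77]), array([ -7.86, -13.51,   1.01]))
(array([  7.43, 146.  , 113.99]), array([-8.65,  0.7 ,  3.11]))
(array([  7.76, 143.44, 114.2 ]), array([-8.59,  4.65,  4.81]))
(array([  3.04, 143.03, 115.06]), array([-1.18,  0.25, -1.41]))
(array([ -0.32, 139.94, 199.38]), array([-0.21, -0.01,  0.05]))
16.4083
w7 disc- 3569 y [-16.8 -13.8 -13.1] slope deg -0.29 x range [-51.7  59.6] top [  3.5 -15.3 143.8]
  circ [ 0.9 84.8] 1182
w7 disc+ 3043 y [16.2 19.  20. ] slope deg -0.07 x range [-52.7  59.6] top [  3.6  17.8 144.2]
  circ [ 1.5 85. ] 1087
plate [[-60.9, -74.2, 5.9], [66.0, 122.0, 13.2]]
flange 199 y [132.6 135.3 138.1 140.  142.7] x [-39.6  35.1] zmax 122.64528501717524
rib 493 [[12.0, 110.0, 100.9], [34.2, 149.1, 121.7]] top [ 31.9 140.9 120.9] ang 41.7
t7 disc- 280 y [-19.  -18.4 -14.7] slope deg -0.21 x range [-56.2  53.5] top [ -1.3 -16.7 145.6]
  circ [ 0.1 85.4] 141
t7 disc+ 367 y [14.3 15.1 18.7] slope deg -0.33 x range [-55.7  54. ] top [ -2.4  16.9 144.9]
  circ [ 0.  85.1] 149
plate [[-63.4, -80.2, 4.1], [63.3, 120.5, 13.6]]
flange 46 y [131.4 133.5 136.9 139.7 142. ] x [-45.1 -29.4] zmax 102.15981636506353
rib 10 [[10.2, 110.3, 101.0], [14.3, 118.3, 103.7]] top [nan nan nan] ang nan
  return _methods._mean(a, axis=axis, dtype=dtype,
  ret = um.true_divide(
  ret = ret.dtype.type(ret / rcount)
```

View pics/w7.png

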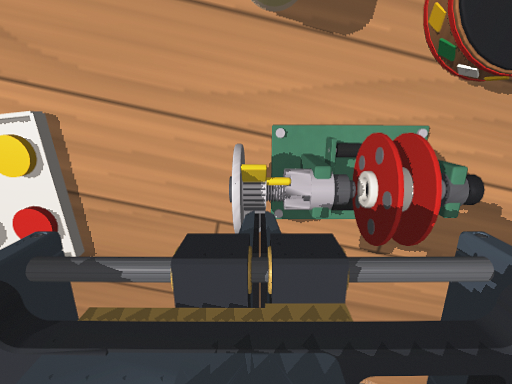

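View pics/c7.png

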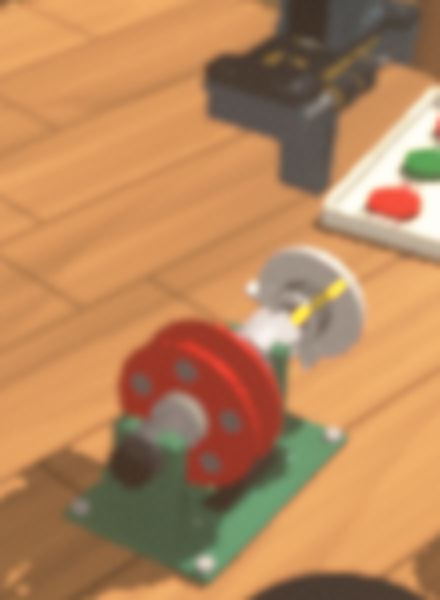

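The sleeve is caught: the rib is at 41.7° and contact was lost at ≈19 mm back. Now gripping the reel.

Run:
```python
from h import *
let_go()
move_pose(s2w([0.7,0,205]),OS)
move_straight(s2w([0.7,0,116]),vel=90); print(st(),read_width())
close(25); print(read_width()*91, st(),read_clock())
snap('wrist','w8')
r=move_straight(s2w([0.7,8.5,116]),vel=20); print(r,st(),read_clock())
snap('wrist','w9')
```

```text
(array([1.0400e+00, 1.0000e-02, 1.1644e+02]), array([0.  , 0.39, 0.46])) 1.0029571854688821
37.47715779652767 (array([  0.69,   1.04, 116.14]), array([-0.68, 10.92,  4.22])) 20.5667
False (array([  0.72,   8.68, 116.  ]), array([-0.34,  1.29,  1.99])) 21.1917
```

View pics/w9.png

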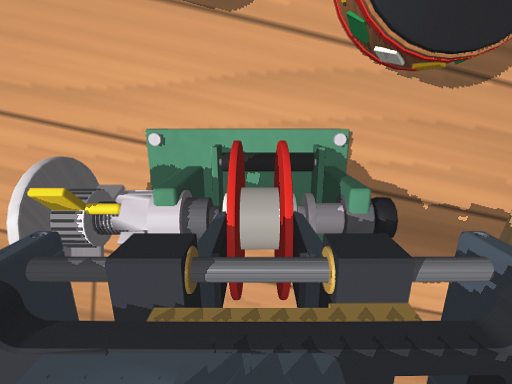

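Closing showed the reel home at tool y ≈ +1.1, so I move 1 mm further (slide ≈ 8.5 mm), then lift slowly.

Run:
```python
from h import *
move_straight(s2w([0.7,9.6,116]),vel=20); print(st())
for z in (120,126,135):
    move_straight(s2w([0.7,9.6,z]),vel=40); s=st(); print(s)
    if np.abs(s[1]).max()>12: print('STOP'); break
else:
    move_straight(s2w([0.7,9.6,265]),vel=100); print(st())
print(read_clock(),read_width()*91); snap('wrist','w10');snap('scene','s10')
```

```text
(array([  0.74,   9.53, 116.02]), array([-0.87, -2.12,  2.08]))
(array([  0.74,   9.65, 120.17]), array([-0.21,  0.61, -2.12]))
(array([  0.88,   9.59, 126.29]), array([-0.24,  0.13, -1.45]))
(array([  0.89,   9.58, 135.3 ]), array([ 0.34,  1.57, -1.59]))
(array([  0.41,   9.62, 264.46]), array([ 0.37, -0.68, -1.93]))
23.8667 38.0265955681839
```

View pics/s10.png

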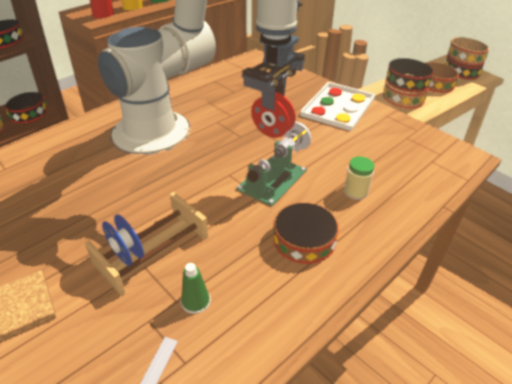

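View pics/w10.png

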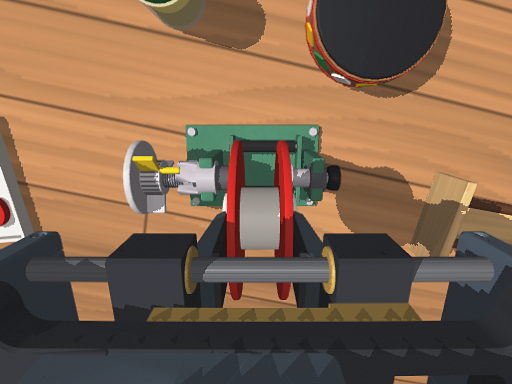

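The reel is lifted off cleanly and the sleeve is still latched. Carrying it over the rack.

```bash
cat >> h.py <<'E'
RO=np.array([480.3,-302.2]); RY=np.radians(1.82); ORK=ori(RY)
def r2w(p):
    c,s=np.cos(RY),np.sin(RY); return np.array([RO[0]+c*p[0]-s*p[1],RO[1]+s*p[0]+c*p[1],p[2]])
def w2r(W):
    c,s=np.cos(RY),np.sin(RY); d=W[...,:2]-RO
    return np.stack([c*d[...,0]+s*d[...,1],-s*d[...,0]+c*d[...,1],W[...,2]],-1)
E
python3 - <<'E'
from h import *
move_pose(r2w([0,43,265]),ORK); print(read_tool_pos(),read_clock(),read_width()*91)
f=snap('wrist','w11'); snap('scene','s11')
Q=w2r(cloud(f)); z=Q[...,2]
m=(z>65)&(z<82)&(abs(Q[...,1])<150)&(abs(Q[...,0])<100)
P=Q[m]; r=cv2.minAreaRect(P[:,:2].astype(np.float32)); print(len(P),r,np.round(np.percentile(P,[1,99],0),1).tolist())
E
```

```text
[ 479.26734349 -258.26747846  265.00630123] 25.3667 37.6837779529637
2849 ((1.253631591796875, -0.037322998046875), (267.42620849609375, 139.060546875), 89.8118896484375) [[-65.9, -132.9, 65.4], [69.9, 132.7, 80.9]]
```

View pics/w11.png

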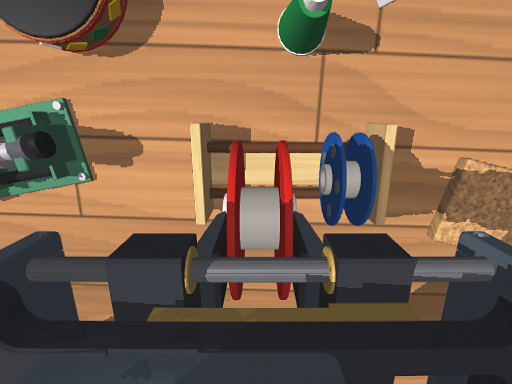

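View pics/s11.png

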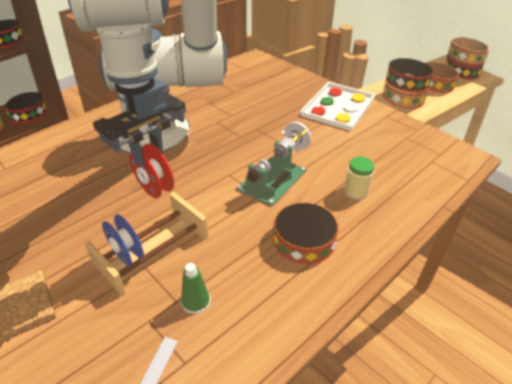

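The rack frame is confirmed within about 1 mm, and the reel hangs over the free part between the left board (200,170) and the blue reel (335,180). Lowering.

Run:
```python
from h import *
move_straight(r2w([0.8,43,128]),vel=90); dwell(0.2); print(read_tool_pos(),read_ft_force())
for i in range(6):
    r=move_straight(r2w([0.8,43,112]),vel=12,threshold=4); p=read_tool_pos(); print(r,p,read_ft_force())
    if p[2]<119.5: break
print(read_clock(),read_width()*91); snap('wrist','w12');snap('scene','s12')
```

```text
[ 479.84998708 -259.26103693  128.26210864] [ 0.16553974 -0.1313702  -0.51670503]
True [ 479.66793234 -259.17964667  119.01703656] [-0.4544354   0.20809364  7.44408998]
28.1417 37.8039230012228
```

View pics/s12.png

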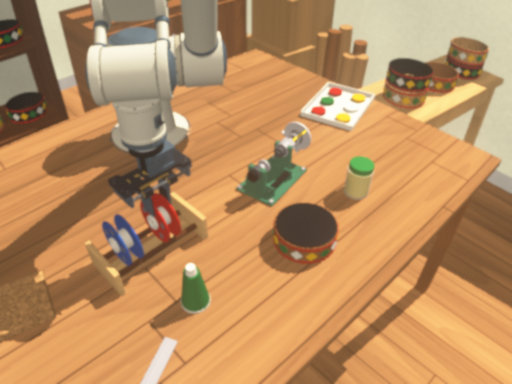

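View pics/w12.png

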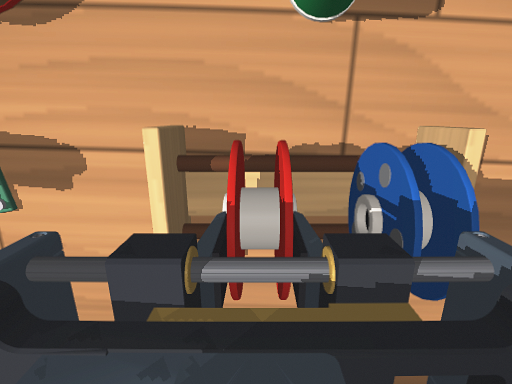

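Contact at 119 mm (118 expected): the reel is seated on the rails, clear of the board and the blue reel. Releasing.

```bash
python3 - <<'E'
from h import *
let_go(); print(read_ft_force(),read_width())
p=np.array(read_tool_pos()); move_straight([p[0],p[1],250],vel=80)
move_pose([p[0]-60,p[1]+100,300],ORK); dwell(0.3)
print(read_ft_force(),read_clock())
for c in('scene','top'):
    f=snap(c,c+'13'); W=cloud(f); hsv=cv2.cvtColor(f['image'],cv2.COLOR_RGB2HSV).astype(int); H,S=hsv[...,0],hsv[...,1]
    Q=w2r(W); m=((H<6)|(H>174))&(S>150)&(Q[...,2]>40)&(abs(Q[...,0])<75)&(abs(Q[...,1])<115)
    P=Q[m]; print(c,len(P),np.round(np.percentile(P,[2,50,98],0),1).tolist())
    for lo,hi in ((20,43),(43,70)):
        o=P[(P[:,1]>lo)&(P[:,1]<hi)]
        if len(o)<20: continue
        from scipy.optimize import least_squares
        k=np.polyfit(o[:,0],o[:,1],1); e=o[np.hypot(o[:,0],o[:,2]-88)>54]
        s=least_squares(lambda a:np.hypot(e[:,0]-a[0],e[:,2]-a[1])-60,[0,88],loss='soft_l1'); print(' yaw',np.degrees(k[0]),'centre',s.x)
E
python3 m3.py scene13 top13 2>/dev/null
python3 -c "
import cv2
a=cv2.imread('pics/scene13.png')[110:310,80:330]; cv2.imwrite('pics/c13.png',cv2.resize(a,None,fx=3,fy=3,interpolation=cv2.INTER_CUBIC))"
```

```text
[-1.22635543  0.14368121 -0.04812068] 1.0018253343145476
[-0.22773435  0.06494934  0.05759985] 31.8333
scene 741 [[-43.9, 22.5, 43.7], [22.2, 55.5, 115.2], [57.7, 59.4, 148.1]]
 yaw 1.1948506141400868 centre [-0.37876803 88.15661889]
 yaw 0.7729985291468736 centre [-3.38774310e-02  8.79615544e+01]
disc- 0
disc+ 0
plate [[7.4, -53.1, 5.0], [63.4, 107.2, 12.4]]
rib 17 [[7.4, 113.4, 100.0], [33.5, 145.0, 123.0]] top [ 32.2 142.2 121.3] ang 41.3
disc- 0
disc+ 0
plate [[-63.5, -80.4, 4.2], [63.2, 120.0, 12.7]]
flange 89 y [131.7 133.3 137.1 139.7 142.1] x [-44.9  31.4] zmax 122.40254289755535
rib 100 [[10.0, 111.8, 101.1], [29.5, 148.9, 121.9]] top [ 27.4 141.5 121.3] ang 38.0Traceback (most recent call last):
  File "<stdin>", line 9, in <module>
    return _quantile_unchecked(
        a, q, axis, out, overwrite_input, method, keepdims, weights)
    return _ureduce(a,
                    func=_quantile_ureduce_func,
    ...<5 lines>...
                    overwrite_input=overwrite_input,
                    method=method)
    r = func(a, **kwargs)
    result = _quantile(arr,
                       quantiles=q,
    ...<2 lines>...
                       out=out,
                       weights=wgt)
    slices_having_nans = np.isnan(arr[-1, ...])
                                  ~~~^^^^^^^^^
IndexError: index -1 is out of bounds for axis 0 with size 0
```

View pics/c13.png

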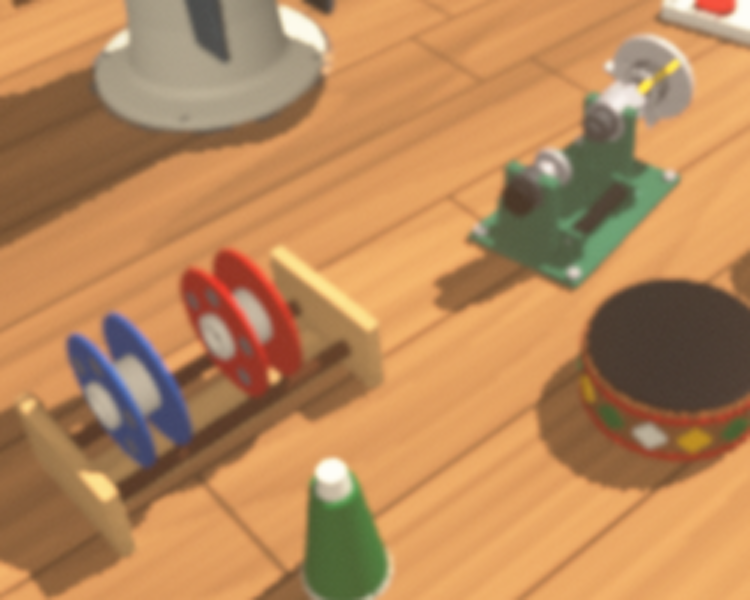

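View pics/top13.png

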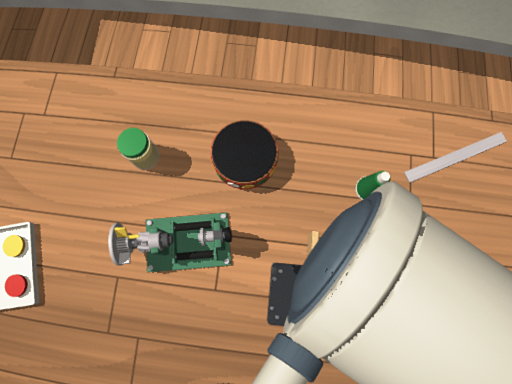

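The red reel stands on the rails: centre x ≈ 0, z ≈ 88, yaw ≈ 1°, y ≈ 41 mm. The sleeve is still latched with the rib at ≈ 41°, and the other items are in place. Handing in.

Run:
```python
from h import *
print(sign_off(), read_clock())
```

```text
the job is handed in; nothing more can be done
the job is handed in; nothing more can be done
```

The red reel is off the stand and standing on the free part of the rack, the sleeve is held back in its catch, and the job is handed in. The last clock reading before that was 31.8 s of the 64 s allowed. `sign_off()` gives no verdict, so what follows rests on my own checks.

**What I did**
- **Sleeve:** I pulled the flange back with shut fingertips and swept the yellow rib to its stop. I then eased it forward, and contact ended at about 19 mm back, which is the held position.
- **Reel:** I gripped it across the discs, slid it about 8.5 mm off the headstock stub and lifted it clear. I set it on the rack until it touched (7 N), then opened the fingers.

**Last checks**
- **Reel on the rack:** its centre is at x about 0, z about 88 and y about +41 mm, and it lies about 1° off the rack's line.
- **Sleeve:** the rib reads 41° in the scene camera and 38° in the top camera, where 42° is the stop. It is still drawn back.
- **Other things:** the cap, jar and cone look unmoved in the pictures, and so does the blue reel in the scene view. I did not measure their displacement.
- **Robot:** it is clear of everything, with forces near zero.

**What went wrong or disagreed**
- The first sweep stopped at once on a false force trigger, so I finished it in small steps.
- When the fingers closed, the reel sat about 1 mm off my estimate, and I corrected for that before sliding it.
- In the final top view the arm hid the rack, so the reel's position was checked only from the scene camera and my measuring script stopped there with an error.

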